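# Set out the starch test on the lab bench

### The job

Set out the starch test on the black bench board: first put the empty white dish in the middle of the green card and the empty blue dish in the middle of the yellow card, and only then stand the piece of potato, brown skin up, in the white dish. Stand the black-capped amber bottle on the board directly behind the white dish (on the side away from the robot, square to the board's edges) with a gap of about 3 cm between them, and stand the red beaker on the board halfway between the two dishes, in line with them. Leave the white-capped bottle where it is.

Things in the scene. Friction and masses are not known exactly. Their poses are not given: they have to be found in the camera images.
- white_dish: All sizes in mm. Loose round dish of white porcelain with upright walls: outer diameter 62, height 22, wall 3, floor 4 thick (inside diameter 56). Starts empty on the bench top (height 0). Origin: centre of its underside; z up.
- blue_dish: Loose round dish of blue porcelain, same shape and sizes as the white one (diameter 62, height 22). Starts empty on the bench top. Origin: centre of its underside; z up.
- potato: Loose rigid block of pale yellow potato with a brown skin on top, 32 long (its x), 24 wide (its y), 38 high (z), standing upright on the bench top. Origin: centre of its underside. Best gripped across the 24 mm width; when it stands in the dish its upper 20 mm are above the rim.
- iodine_bottle: Loose, closed amber bottle with a BLACK cap and pale label, body diameter 40, height 75 with cap, narrower at the shoulder and cap (grip it no higher than 35 above its foot for the full diameter). Starts upright on the bench top. Origin: centre of its underside; z up.
- spare_bottle: Loose amber bottle exactly like the other but with a WHITE cap (diameter 40, height 75), standing on the bench top. Not used: it must stay where it is. Origin: centre of its underside.
- beaker: Loose open straight-walled cup of red plastic, outer diameter 42, height 50, wall 3. Starts upright on the bench top. Origin: centre of its underside; z up.
- green_card: Green square card, 80 x 80, 2 thick, fixed on the board, so its top is 7 above the bench. Origin: centre of its underside (on the board's top, 5 above the bench). Its x axis points to the back (away from the robot) and its y axis to the left, parallel to the board's edges. It may be the left or the right card; the two card centres are always 210 apart along the board's y axis.
- yellow_card: Yellow square card, 80 x 80, 2 thick, fixed on the board beside the green one; origin and axes as for the green card.
- board: Fixed flat black board with pale wooden edging, 260 (x, front to back) x 340 (y) x 5 thick, on the bench, turned by up to 0.15 rad. Origin: centre of its underside; x points to its back edge (away from the robot), y to the left. The card centres lie 30 in front of its middle. A loose spatula (170 x 14, 9 high) lies along its front edge, 75 in front of the card centres; not used.
Mind the look-alikes: they are no part of the job. What is shaped like the iodine_bottle but purple or turquoise is not meant.

How it is judged:
By the outcome, as a careful person would: the job done as asked, in the order asked, and still so for the second after the job is handed in, with the robot touching nothing.
It also fails if it takes over 134 s, if anything falls off the work surface, if the arm or the gripper's body presses on something with over 40 N, if the wrist force passes 120 N, or if a joint passes its speed limit or range.

### The arm

A 6-joint arm with a two-finger parallel gripper is mounted at the origin on the work surface. World frame = base frame: x ahead of the robot, y to its left, z up, the work surface at z = 0. Lengths are in m, angles in rad, forces in N, time in s.
With the tool pointing down it reaches from about 0.35 to 0.875 m from the base axis. Payload 4.2 kg.
Tool frame: the origin (TCP) lies on the mounting face of the last link; the fingertips stand 182 mm ahead of it and the grasp point (between the pads) lies 164 mm ahead of it; z points along the fingers, y is the line along which they close (so a half turn about z gives the same grasp; the last joint's range is limited). The gripper opens to 87 mm and grips with 3 to 60 N. Pads are 19 mm wide; open, the fingers measure 117 mm over their backs; the gripper's body (75 mm by 190 mm) begins 51 mm behind the grasp point.
Start: joints at [-1.053, 0.385, 0.008, 0, -1.194, -0.259], TCP at [0.16, -0.604, 0.405] pointing down, gripper open.
Joint ranges: [-3.14, 3.14], [-1.21, 2.06], [-1.07, 1.41], [-3.16, 2.05], [-2.99, -0.16], [-3.1, 3.1]. Speed limits (rad/s): [2.79, 2.79, 3.14, 3.14, 3.14, 3.14].

### API

Orientations are given as a rotation vector (axis times angle).
In Python, from rig import robot gives the robot as it stands. The module is installed in compiled form; this text tells all that it offers.
- The arm moves only by the shell command python3 -m crank 'ROWS' [FORCE]. ROWS is JSON, a list of rows, each a list of 3 entries, a list of its own where there are three numbers: the shift along the tool's x, y, z in m, then the turn, a rotation vector about the tool's x, y, z in rad, then the closure, from -1 (fully open) to 1 (shut). In form: [[[x, y, z], [ax, ay, az], gripper], ...]. A call has exactly 8 rows; each row is the pose to reach, as a shift and turn from the pose commanded when the call began, along the tool's axes at that moment; what a row does not reach only later rows make up. A row lasts 1/8 s, in which the tool goes at most 62.5 mm and 10.7 degrees, less where a joint would pass 70% of its speed; a pose out of reach is approached as far as the arm can. A call with a gripper value outside its range is refused whole. The fingers move at their own pace and stop on an object; FORCE is the grip in N (left out, the last holds). Time passes only in rows, so rows that repeat a pose let the fingers close, or fill a call up. It gives the time, the measured TCP pose, the force, the opening and the grip force at its end, in the units of the state.
- robot.observe(): the state, without advancing time (a new reading comes with each control period).
- robot.get_image(name): name is "scene" or "top"; returns a dict with "image" (384x512x3 uint8, red, green, blue), "fovy" (degrees; the focal length in pixels is half the picture's height over the tangent of half this angle, whatever the lens; pixels are square), "cx", "cy" (the principal point, pixels), "world_to_cam" (4x4, takes a point from world to camera coordinates). Camera axes: x right, y down, z forward; pixel columns grow to the right and rows downward; lengths in m; the calibration is good to about 2 mm. A picture is of the moment at which its call begins. There is no depth.
- robot.close_job(): hands the job in; it is judged then, once.
The state is a dict: "time": time; "qpos": joint angles; "qvel": joint speeds; "joint_torque": joint torques, N m; "tool_pos": TCP position; "tcp_rot": TCP orientation; "ft_force": force on the tool from outside, world axes, zero at the start; "ft_torque": the same for the moment, N m; "opening": finger opening in m; "finger_force": force on a finger pad.
Only numpy, scipy, OpenCV 4.12 (cv2) and the standard library are available. Lean on these libraries where they do the work, as an engineer would, in place of code of your own. Each camera call takes 0.05 s, during which the arm holds its last target. There are 200 camera calls.

## Working session

There is one attempt and no reset: what is moved stays moved. The work goes in short steps, Python scripts to look and compute and a shell command to move; the robot and the scene stay as the last step left them, time stands still between calls to the robot, and variables do not carry over. Pictures are saved under pics/ and viewed, at most 14 in all, crops included, and the job is handed in when it is done.

```bash
mkdir -p pics
python3 - <<'E'
from rig import robot
import cv2,numpy as np
s=robot.observe();print(s)
for n in("top","scene"):
    d=robot.get_image(n);print(n,d["fovy"],d["cx"],d["cy"],np.round(d["world_to_cam"],4).tolist())
    cv2.imwrite(f"pics/{n}0.png",cv2.cvtColor(d["image"],cv2.COLOR_RGB2BGR))
E
```

```text
{'time': 0.0, 'qpos': array([-1.05341084e+00,  3.85558089e-01,  6.62305117e-03, -5.16662066e-04,
       -1.19399511e+00, -2.58585946e-01]), 'qvel': array([ 3.74130132e-04,  8.19476852e-05, -5.16766693e-05, -1.28093184e-03,
        1.40059456e-03, -2.06302092e-03]), 'joint_torque': array([ 2.57816700e-04, -3.90663922e+01,  1.87400132e+01,  4.21984613e+00,
        1.08993807e-02, -2.01793978e-04]), 'tool_pos': array([ 0.15992476, -0.60397814,  0.40365454]), 'tcp_rot': array([ 0.40504391, -3.11500453, -0.00338765]), 'ft_force': array([-0.78488078, -0.65574332,  0.81711105]), 'ft_torque': array([-0.02566192,  0.05369427, -0.03153484]), 'finger_force': 0.0, 'opening': 0.08721849507720303}
top 53.06087649891257 258.00537349396603 187.40753091969387 [[-0.0131, -0.9996, 0.0236, -0.0505], [-0.9811, 0.0083, -0.1935, 0.523], [0.1933, -0.0257, -0.9808, 1.0894], [0.0, 0.0, 0.0, 1.0]]
scene 51.81485031294477 258.28928166400283 191.40183736543105 [[-0.5927, 0.8051, -0.0205, 0.337], [0.4903, 0.3405, -0.8023, -0.2071], [-0.639, -0.4856, -0.5966, 1.3634], [0.0, 0.0, 0.0, 1.0]]
```

View pics/top0.png

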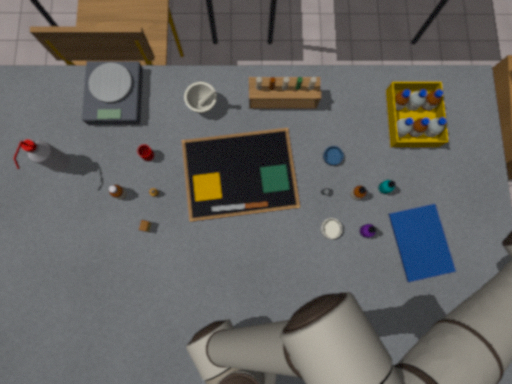

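View pics/scene0.png

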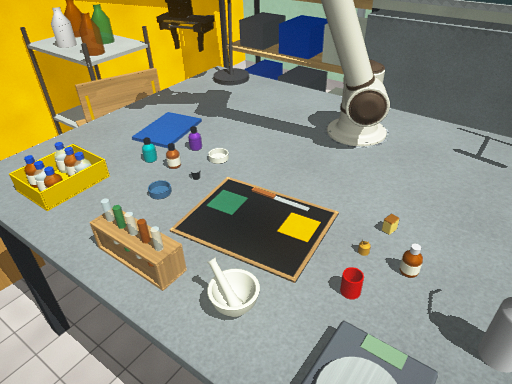

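Top view: white dish (332,229), blue dish (334,156), amber bottles at (360,193) and (116,191), red beaker (146,153), potato candidate (145,226), small item (153,192), purple bottle (368,231), turquoise bottle (387,187). The board is at about (240,175), with the green card on the right (274,179) and the yellow card on the left (207,187). Next come enlarged crops to tell the look-alikes apart, plus board measurements.

```bash
cat > h.py <<'E'
import cv2,numpy as np
from rig import robot
def cam(n):
    d=robot.get_image(n); return d
def ray(d,px,z):
    f=192/np.tan(np.radians(d["fovy"]/2)); T=np.array(d["world_to_cam"])
    v=np.array([(px[0]-d["cx"])/f,(px[1]-d["cy"])/f,1]); R=T[:3,:3]; c=-R.T@T[:3,3]; w=R.T@v
    return (c+w*(z-c[2])/w[2])[:2]
def proj(d,p):
    f=192/np.tan(np.radians(d["fovy"]/2)); T=np.array(d["world_to_cam"]); q=T[:3,:3]@np.array(p)+T[:3,3]
    return np.array([f*q[0]/q[2]+d["cx"],f*q[1]/q[2]+d["cy"]])
def mask(d,lo,hi,roi):
    h=cv2.cvtColor(d["image"],cv2.COLOR_RGB2HSV); m=cv2.inRange(h,np.array(lo),np.array(hi)); k=np.zeros_like(m); x0,y0,x1,y1=roi; k[y0:y1,x0:x1]=m[y0:y1,x0:x1]
    n,l,s,c=cv2.connectedComponentsWithStats(k); i=1+np.argmax(s[1:,4]); return (l==i).astype(np.uint8),s[i],c[i]
E
python3 - <<'E'
from h import *
t=cam("top");s=cam("scene")
for n,lo,hi,z,rt,rs in [("green",(50,80,40),(90,255,255),.007,(250,155,300,205),(200,180,255,220)),("yellow",(20,150,100),(35,255,255),.007,(185,165,230,210),(270,205,330,245)),
 ("blue",(95,80,40),(115,255,255),.022,(315,140,350,170),(140,178,180,200)),("red",(0,150,60),(6,255,255),.05,(130,140,160,165),(330,260,370,305)),("white",(0,0,170),(180,60,255),.022,(315,213,350,246),(203,145,233,166))]:
    for d,r in((t,rt),(s,rs)):
        m,st,c=mask(d,lo,hi,r)
        print(n,st,np.round(c,1),np.round(ray(d,c,z),4))
        if n in("green","yellow"):
            b=cv2.boxPoints(cv2.minAreaRect(cv2.findNonZero(m))); print(np.round([ray(d,p,z) for p in b],4).tolist())
A=cv2.resize(t["image"][140:250,100:180],None,fx=5,fy=5,interpolation=2);B=cv2.resize(t["image"][140:250,312:392],None,fx=5,fy=5,interpolation=2)
cv2.imwrite("pics/c1.png",cv2.cvtColor(np.hstack([A,B]),4))
A=cv2.resize(s["image"][110:210,130:240],None,fx=3.6,fy=3.6,interpolation=2);B=cv2.resize(s["image"][205:305,325:435],None,fx=3.6,fy=3.6,interpolation=2)
cv2.imwrite("pics/c2.png",cv2.cvtColor(np.hstack([A,B]),4))
C=cv2.resize(t["image"][120:225,175:305],None,fx=6,fy=5.6,interpolation=2)
for p in [(176.5,160)]:pass
E
```

```text
green [259 164  31  30 754] [274.3 178.1] [ 0.5603 -0.1084]
[[0.5983, -0.0598], [0.609, -0.1479], [0.5223, -0.156], [0.512, -0.0692]]
green [206 190  42  25 589] [226.7 201.8] [ 0.5645 -0.1071]
[[0.6088, -0.1417], [0.5295, -0.1873], [0.5183, -0.0739], [0.595, -0.0373]]
yellow [193 172  29  30 722] [206.8 186.5] [0.5356 0.1002]
[[0.5723, 0.1479], [0.5825, 0.0641], [0.4995, 0.0535], [0.4897, 0.1363]]
yellow [277 212  44  30 771] [298.8 226.6] [0.539  0.1014]
[[0.5848, 0.0667], [0.504, 0.0348], [0.4921, 0.1353], [0.5706, 0.1596]]
blue [324 146  20  19 292] [333.2 155.4] [ 0.6278 -0.2921]
blue [148 181  23  18 345] [159.3 189.2] [ 0.6414 -0.2808]
red [139 145  13  15 104] [145.5 151.9] [0.6344 0.2806]
red [340 268  24  31 585] [351.6 282.6] [0.6613 0.2946]
white [325 221  15  17 190] [332. 229.] [ 0.3995 -0.2771]
white [203 145  30  21 577] [217.8 154.7] [ 0.4142 -0.2677]
```

View pics/c1.png

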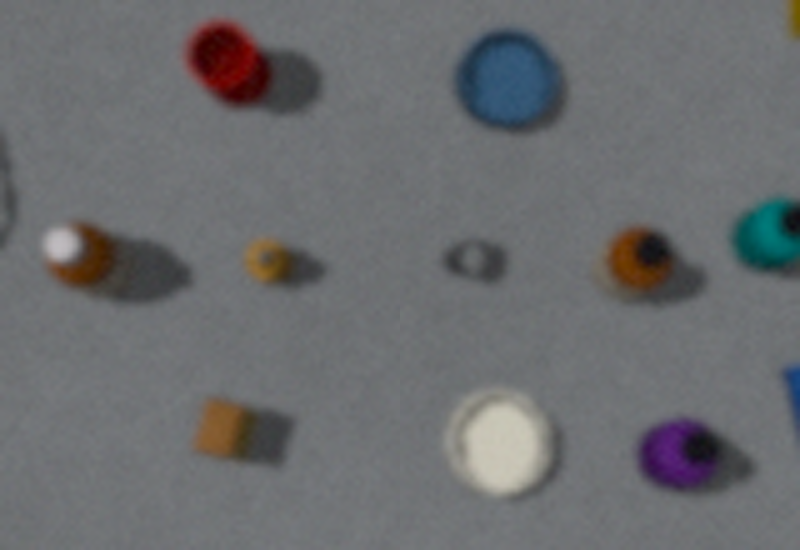

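View pics/c2.png

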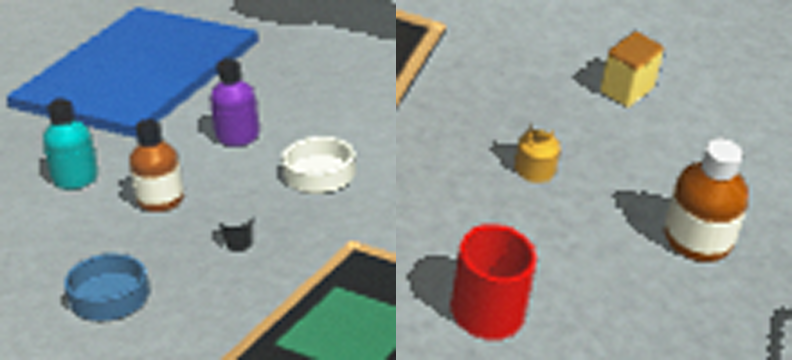

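Left crop: red beaker, white-capped amber bottle, small mustard pot, and the potato with brown skin at top (145,226) and scene (390,224). Right crop: amber black-capped bottle at top (360,193) and scene (173,157), the only amber one with a black cap, so that is the iodine bottle. The purple (368,231) and turquoise (387,187) bottles are look-alikes. Next, a proper silhouette fit in both cameras.

```bash
cat >> h.py <<'E'
from scipy.optimize import least_squares
def hullc(d,pts):
    h=cv2.convexHull(np.array([proj(d,p) for p in pts],np.float32)); m=cv2.moments(h); return np.array([m["m10"]/m["m00"],m["m01"]/m["m00"]]),m["m00"]
def cyl(x,y,r,z0,z1):
    a=np.linspace(0,2*np.pi,40); return [(x+r*np.cos(t),y+r*np.sin(t),z) for t in a for z in(z0,z1)]
def sil(m): # hull centroid of mask
    c,_=cv2.findContours(m,0,2); c=max(c,key=cv2.contourArea); h=cv2.convexHull(c); q=np.zeros_like(m); cv2.fillConvexPoly(q,h,1); M=cv2.moments(q,True); return np.array([M["m10"]/M["m00"],M["m01"]/M["m00"]]),M["m00"]
def fit(d,m,shape,x0):
    c,a=sil(m); r=least_squares(lambda p:hullc(d,shape(*p))[0]-c,x0); return r.x,a,hullc(d,shape(*r.x))[1]
E
python3 - <<'E'
from h import *
t=cam("top");s=cam("scene")
def box(yaw,lx,ly,z0,z1):
    c,n=np.cos(yaw),np.sin(yaw)
    return lambda x,y:[(x+c*u-n*v,y+n*u+c*v,z) for u in(-lx,lx) for v in(-ly,ly) for z in(z0,z1)]
dish=lambda x,y:cyl(x,y,.031,0,.022)
L=[("green",(50,80,40),(90,255,255),box(.12,.04,.04,.005,.007),(250,155,300,205),(200,180,255,220)),
("yellow",(20,150,100),(35,255,255),box(.12,.04,.04,.005,.007),(185,165,230,210),(270,205,330,245)),
("blue",(95,80,20),(115,255,255),dish,(315,140,350,170),(140,175,180,205)),
("red",(0,120,30),(8,255,255),lambda x,y:cyl(x,y,.021,0,.05),(130,140,165,165),(330,260,370,305)),
("redalt",(0,120,30),(180,255,255),lambda x,y:cyl(x,y,.021,0,.05),(130,140,165,165),(330,260,370,305)),
("white",(15,12,100),(40,255,255),dish,(315,213,350,246),(203,145,233,166)),
("potato",(8,90,60),(30,255,255),box(-.1,.016,.012,0,.038),(130,210,160,240),(380,210,402,237)),
("iobody",(5,100,40),(18,255,255),lambda x,y:cyl(x,y,.02,0.0,.045),(345,180,372,205),(160,140,185,175)),
("iocap",(0,0,0),(180,255,45),lambda x,y:cyl(x,y,.009,.062,.075),(350,180,378,205),(163,140,182,152)),
]
for n,lo,hi,sh,rt,rs in L:
  for d,r in((t,rt),(s,rs)):
    m,st,c=mask(d,lo,hi,r); x,a,b=fit(d,m,sh,ray(d,c,.02)); print(n,st.tolist(),np.round(x,4),int(a),int(b))
m,_,_=mask(t,(8,90,60),(30,255,255),(130,210,160,240))
m2,_,_=mask(s,(8,90,60),(30,255,255),(380,210,402,237))
# potato yaw by IoU in both views
def iou(d,m,pts):
    q=np.zeros_like(m);cv2.fillConvexPoly(q,cv2.convexHull(np.int32(np.round([proj(d,p) for p in pts]))),1);return (q&m).sum()/(q|m).sum()
best=[]
for y in np.arange(-90,90,5):
    r=[]
    for d,k in((t,m),(s,m2)):
        sh=box(np.radians(y),.016,.012,0,.038);x,_,_=fit(d,k,sh,(.4,.26)); r.append((round(iou(d,k,sh(*x)),3),np.round(x,4).tolist()))
    best.append((r[0][0]+r[1][0],y,r))
for b in sorted(best,key=lambda b:-b[0])[:5]:print(b)
np.save("t0.npy",t["image"]);np.save("s0.npy",s["image"])
A=cv2.resize(t["image"][208:245,128:168],None,fx=10,fy=10,interpolation=0);B=cv2.resize(s["image"][206:243,372:412],None,fx=10,fy=10,interpolation=0)
cv2.imwrite("pics/c3.png",cv2.cvtColor(np.hstack([A,B]),4))
E
```

```text
green [259, 164, 31, 29, 753] [ 0.5609 -0.1076] 790 651
green [206, 189, 42, 26, 586] [ 0.5619 -0.1089] 614 579
yellow [193, 172, 29, 30, 716] [0.5359 0.1001] 752 668
yellow [277, 212, 44, 30, 770] [0.5367 0.0997] 803 741
blue [324, 146, 20, 19, 292] [ 0.6314 -0.2947] 304 341
blue [148, 180, 23, 19, 346] [ 0.6313 -0.2942] 359 379
red [138, 145, 16, 16, 149] [0.64   0.2868] 187 228
red [340, 267, 24, 32, 603] [0.6403 0.2875] 626 623
redalt [138, 145, 16, 16, 187] [0.6398 0.2868] 195 228
redalt [340, 267, 24, 32, 603] [0.6403 0.2875] 626 623
white [321, 218, 21, 21, 331] [ 0.4032 -0.2773] 350 362
white [209, 148, 20, 16, 183] [ 0.4035 -0.2756] 256 282
potato [139, 220, 12, 11, 97] [0.4166 0.2822] 105 133
potato [382, 214, 17, 21, 242] [0.4161 0.2813] 256 267
iobody [354, 186, 12, 12, 93] [ 0.5119 -0.3656] 112 196
iobody [166, 149, 13, 10, 99] [ 0.4915 -0.3872] 106 234
iocap [360, 188, 6, 5, 23] [ 0.5091 -0.3621] 24 38
iocap [168, 145, 1, 2, 2] [ 0.5143 -0.3713] 2 38
(np.float64(1.433), np.int64(-10), [(np.float64(0.634), [0.4166, 0.2822]), (np.float64(0.799), [0.4136, 0.2796])])
(np.float64(1.4209999999999998), np.int64(-80), [(np.float64(0.599), [0.4167, 0.2821]), (np.float64(0.822), [0.4161, 0.2813])])
(np.float64(1.409), np.int64(5), [(np.float64(0.599), [0.4166, 0.2822]), (np.float64(0.81), [0.4148, 0.2815])])
(np.float64(1.3900000000000001), np.int64(-20), [(np.float64(0.638), [0.4167, 0.2822]), (np.float64(0.752), [0.4171, 0.2817])])
(np.float64(1.374), np.int64(10), [(np.float64(0.614), [0.4166, 0.2822]), (np.float64(0.76), [0.4149, 0.28])])
```

View pics/c3.png

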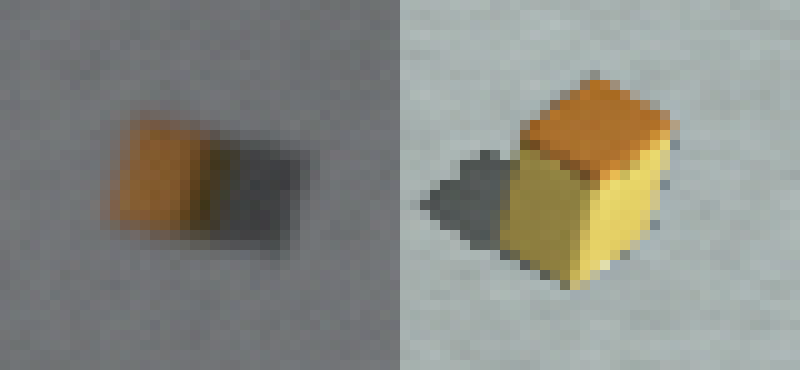

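Run:
```python
from h import *
s=cam("scene");t=cam("top")
P=np.array([ray(s,p,.038) for p in[(391.5,214),(399.5,218.8),(391.8,223.8),(384.2,219)]]);print(P.round(4),P.mean(0))
for i in range(4):
    e=P[(i+1)%4]-P[i];print(np.hypot(*e).round(4),np.degrees(np.arctan2(e[1],e[0])).round(1))
print("cap",ray(s,(171.4,146.7),.068),ray(t,(363,190.2),.07))
m,st,c=mask(s,(0,60,30),(25,255,255),(160,148,186,172));print(st)
# whole bottle silhouette scene: diff from gray bench
h=cv2.cvtColor(s["image"],cv2.COLOR_RGB2HSV);print(h[140:170,173].tolist())
```

```text
[[0.4033 0.2764]
 [0.4095 0.2984]
 [0.437  0.2903]
 [0.4307 0.2693]] [0.42012536 0.28360443]
0.0228 74.2
0.0286 -16.4
0.0219 -106.5
0.0283 165.4
cap [ 0.51295355 -0.35838721] [ 0.50789392 -0.36365391]
[166 149  14  11 113]
[[107, 185, 183], [108, 172, 139], [107, 177, 140], [108, 135, 123], [110, 13, 59], [109, 38, 53], [111, 39, 46], [108, 52, 49], [99, 52, 49], [120, 31, 50], [11, 150, 124], [14, 188, 223], [15, 181, 223], [15, 166, 235], [16, 164, 239], [14, 184, 198], [12, 190, 162], [12, 175, 140], [12, 163, 139], [20, 74, 208], [35, 19, 234], [33, 23, 230], [32, 22, 228], [30, 24, 227], [30, 25, 228], [33, 25, 231], [22, 55, 203], [12, 191, 120], [11, 130, 120], [94, 23, 181]]
```

```bash
cat >> h.py <<'E'
from scipy.spatial.transform import Rotation as Ro
YAW=.120
G=np.array([.5614,-.1083]);Y=np.array([.5363,.0999]);ex=np.array([np.cos(YAW),np.sin(YAW)])
T=dict(white=(.4033,-.2765),blue=(.6314,-.2945),beaker=(.640,.287),potato=(.4165,.2815),bottle=(.510,-.362),G=G,Y=Y,botT=G+.081*ex,mid=(G+Y)/2)
def go(xy,z,close_deg=None):
    o=robot.observe(); R=Ro.from_rotvec(o["tcp_rot"]); ycur=np.degrees(np.arctan2(*R.as_matrix()[:2,1][::-1]))
    a=ycur if close_deg is None else ycur+((close_deg-ycur+90)%180-90)
    y=np.array([np.cos(np.radians(a)),np.sin(np.radians(a)),0]);zz=np.array([0,0,-1.]);D=Ro.from_matrix(np.c_[np.cross(y,zz),y,zz])
    sh=R.inv().apply(np.r_[xy,z]-o["tool_pos"]);rv=(R.inv()*D).as_rotvec()
    print("t",round(o["time"],2),"pos",o["tool_pos"].round(4),"close",round(ycur,1),"q6",round(o["qpos"][5],2),"open",round(o["opening"],4),"ff",round(float(o["finger_force"]),1),"F",o["ft_force"].round(1));print(" shift",sh.round(4).tolist(),"rot",rv.round(4).tolist())
E
python3 - <<'E'
from h import *
print(T)
go(T["white"],.26,0)
s=cam("scene");h=cv2.cvtColor(s["image"],cv2.COLOR_RGB2HSV)
m=(((h[...,1]>70)&(h[...,0]<25))|((h[...,2]>195)&(h[...,0]<45))).astype(np.uint8)
k=np.zeros_like(m);k[158:172,162:186]=m[158:172,162:186]
print(cv2.boundingRect(k)); print(fit(s,k,lambda x,y:cyl(x,y,.02,0,.033),(.51,-.36)))
for n,p in(("purple",(362,232)),("turq",(383,188)),("pot",(152,193)),("wb",(118,192))):
    print(n,ray(cam("top"),p,.02).round(3))
E
```

```text
{'white': (0.4033, -0.2765), 'blue': (0.6314, -0.2945), 'beaker': (0.64, 0.287), 'potato': (0.4165, 0.2815), 'bottle': (0.51, -0.362), 'G': array([ 0.5614, -0.1083]), 'Y': array([0.5363, 0.0999]), 'botT': array([ 0.6418175 , -0.09860331]), 'mid': array([ 0.54885, -0.0042 ])}
t 0.4 pos [ 0.1599 -0.6042  0.4046] close 104.8 q6 -0.26 open 0.087 ff 0.0 F [-1.1 -0.8 -0.1]
 shift [-0.3191, 0.2544, 0.1447] rot [0.0003, 0.0001, -1.312]
(167, 158, 14, 11)
(array([ 0.51826596, -0.35479372]), 134.0, 199.6085090833949)
purple [ 0.39  -0.367]
turq [ 0.524 -0.441]
pot [0.514 0.264]
wb [0.518 0.366]
```

```bash
python3 -m crank '[[[-0.319,0.254,0.145],[0,0,-1.312],-1],[[-0.319,0.254,0.145],[0,0,-1.312],-1],[[-0.319,0.254,0.145],[0,0,-1.312],-1],[[-0.319,0.254,0.145],[0,0,-1.312],-1],[[-0.319,0.254,0.145],[0,0,-1.312],-1],[[-0.319,0.254,0.145],[0,0,-1.312],-1],[[-0.319,0.254,0.145],[0,0,-1.312],-1],[[-0.319,0.254,0.145],[0,0,-1.312],-1]]' 15
python3 -c '
from h import *
go(T["white"],.188,0)'
```

```text
time: 1.65
tool_pos: [0.405, -0.2744, 0.2587]
tcp_rot: [2.228, -2.214, -0.003]
ft_force: [-0.4, 0.1, 0.2]
opening: 0.0872
finger_force: 0.0
t 1.65 pos [ 0.405  -0.2744  0.2587] close -179.6 q6 0.27 open 0.0872 ff 0.0 F [-0.4  0.1  0.2]
 shift [0.0021, 0.0016, 0.0707] rot [0.0019, 0.0006, 0.0064]
```

```bash
python3 -m crank '[[[0.002,0.0015,0.03],[0,0,0],-1],[[0.002,0.0015,0.055],[0,0,0],-1],[[0.002,0.0015,0.07],[0,0,0],-1],[[0.002,0.0015,0.07],[0,0,0],-1],[[0.002,0.0015,0.07],[0,0,0],1],[[0.002,0.0015,0.07],[0,0,0],1],[[0.002,0.0015,0.07],[0,0,0],1],[[0.002,0.0015,0.07],[0,0,0],1]]' 15
python3 -c '
from h import *
go(T["white"],.188,0)'
```

```text
time: 2.65
tool_pos: [0.4021, -0.2791, 0.1903]
tcp_rot: [-2.221, 2.221, -0.002]
ft_force: [0.1, -0.6, 3.4]
opening: 0.0611
finger_force: 14.8
t 2.65 pos [ 0.4021 -0.2791  0.1903] close -180.0 q6 0.27 open 0.0611 ff 14.8 F [ 0.1 -0.6  3.4]
 shift [-0.0026, -0.0012, 0.0023] rot [-0.0013, -0.0005, 0.0002]
```

```bash
python3 -m crank '[[[0,0,-0.03],[0,0,0],1],[[0,0,-0.06],[0,0,0],1],[[0,0,-0.06],[0,0,0],1],[[0,0,-0.06],[0,0,0],1],[[0,0,-0.06],[0,0,0],1],[[0,0,-0.06],[0,0,0],1],[[0,0,-0.06],[0,0,0],1],[[0,0,-0.06],[0,0,0],1]]' 15
python3 -c '
from h import *
go(G-np.array([0,.0025]),.25,6.9)'
```

```text
time: 3.65
tool_pos: [0.4018, -0.279, 0.2495]
tcp_rot: [2.221, -2.221, -0.001]
ft_force: [0.5, -0.7, -1.1]
opening: 0.0613
finger_force: 14.8
t 3.65 pos [ 0.4018 -0.279   0.2495] close 180.0 q6 0.27 open 0.0613 ff 14.8 F [ 0.5 -0.7 -1.1]
 shift [-0.1682, -0.1596, -0.0005] rot [0.0004, 0.0002, -0.1204]
```

```bash
python3 -m crank '[[[-0.042,-0.040,0],[0,0,-0.03],1],[[-0.084,-0.080,0],[0,0,-0.06],1],[[-0.126,-0.120,0],[0,0,-0.09],1],[[-0.168,-0.1595,0],[0,0,-0.12],1],[[-0.168,-0.1595,0],[0,0,-0.12],1],[[-0.168,-0.1595,0],[0,0,-0.12],1],[[-0.168,-0.1595,0],[0,0,-0.12],1],[[-0.168,-0.1595,0],[0,0,-0.12],1]]' 15
python3 -c '
from h import *
go(G-np.array([0,.0025]),.198,6.9)
t=cam("top");cv2.imwrite("pics/m1.png",cv2.cvtColor(cv2.resize(t["image"][120:250,200:350],None,fx=4,fy=4),4))'
```

```text
time: 4.65
tool_pos: [0.5607, -0.1119, 0.2499]
tcp_rot: [2.349, -2.086, -0.0]
ft_force: [0.3, 0.3, -0.8]
opening: 0.0612
finger_force: 14.8
t 4.65 pos [ 0.5607 -0.1119  0.2499] close -173.2 q6 0.03 open 0.0612 ff 14.8 F [ 0.3  0.3 -0.8]
 shift [-0.001, -0.0009, 0.0519] rot [0.0002, 0.0, -0.002]
```

```bash
python3 -m crank '[[[-0.001,-0.001,0.025],[0,0,0],1],[[-0.001,-0.001,0.045],[0,0,0],1],[[-0.001,-0.001,0.052],[0,0,0],1],[[-0.001,-0.001,0.052],[0,0,0],1],[[-0.001,-0.001,0.052],[0,0,0],1],[[-0.001,-0.001,0.052],[0,0,0],-1],[[-0.001,-0.001,0.052],[0,0,0],-1],[[-0.001,-0.001,0.052],[0,0,0],-1]]' 15
python3 -c '
from h import *
go(T["blue"],.25,0)'
```

```text
time: 5.7
tool_pos: [0.5623, -0.1098, 0.198]
tcp_rot: [-2.35, 2.084, -0.001]
ft_force: [0.6, 0.2, -0.3]
opening: 0.0822
finger_force: 0.0
t 5.7 pos [ 0.5623 -0.1098  0.198 ] close -173.1 q6 0.03 open 0.0822 ff 0.0 F [ 0.6  0.2 -0.3]
 shift [0.1916, -0.0465, -0.052] rot [-0.0005, 0.0, 0.1201]
```

```bash
python3 -m crank '[[[0,0,-0.03],[0,0,0],-1],[[0,0,-0.06],[0,0,0],-1],[[0.05,-0.012,-0.07],[0,0,0],-1],[[0.1,-0.024,-0.07],[0,0,0],-1],[[0.15,-0.036,-0.06],[0,0,0],-1],[[0.1915,-0.0465,-0.055],[0,0,0],-1],[[0.1915,-0.0465,-0.055],[0,0,0],-1],[[0.1915,-0.0465,-0.055],[0,0,0],-1]]' 15
python3 -c '
from h import *
go(T["blue"],.190)
t=cam("top");s=cam("scene")
dish=lambda x,y:cyl(x,y,.031,.007,.029)
m,st,c=mask(t,(15,12,100),(45,110,255),(255,155,300,200));print(st,fit(t,m,dish,G))
A=cv2.resize(t["image"][140:220,230:310],None,fx=5,fy=5);B=cv2.resize(s["image"][170:220,190:270],None,fx=5,fy=5,interpolation=2)
cv2.imwrite("pics/w1.png",cv2.cvtColor(np.hstack([A,np.vstack([B,B*0])[:400]]),4))'
```

```text
time: 6.7
tool_pos: [0.631, -0.2942, 0.2524]
tcp_rot: [2.35, -2.084, -0.002]
ft_force: [0.2, 0.4, -0.0]
opening: 0.0869
finger_force: 0.0
t 6.7 pos [ 0.631  -0.2942  0.2524] close -173.1 q6 0.32 open 0.0869 ff 0.0 F [ 0.2  0.4 -0. ]
 shift [0.0004, -0.0004, 0.0624] rot [0.0009, 0.0005, -0.0]
[ 256  155   44   44 1446] (array([ 0.56220634, -0.12167682]), 1680.0, 343.079456594307)
```

View pics/w1.png

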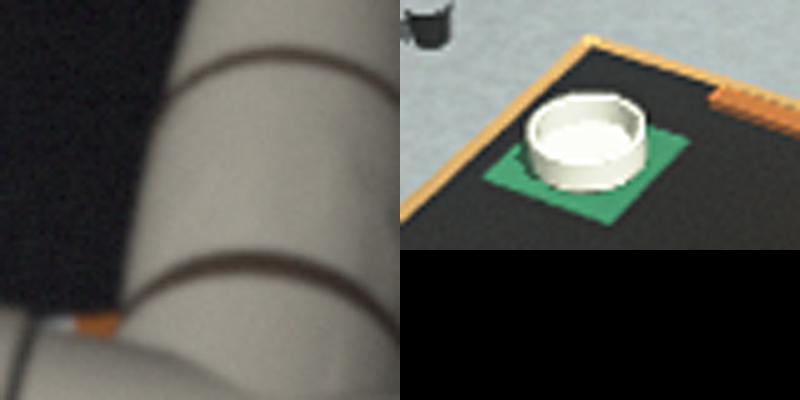

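Arm blocks the top view, but the scene camera shows the white dish on the green card, scene px about (307,198). I'll measure it when the top view clears. Next, grasp the blue dish.

```bash
python3 -m crank '[[[0,0,0.03],[0,0,0],-1],[[0,0,0.05],[0,0,0],-1],[[0,0,0.0625],[0,0,0],-1],[[0,0,0.0625],[0,0,0],-1],[[0,0,0.0625],[0,0,0],1],[[0,0,0.0625],[0,0,0],1],[[0,0,0.0625],[0,0,0],1],[[0,0,0.0625],[0,0,0],1]]' 15
python3 -c '
from h import *
go(Y,.25,6.9)
s=cam("scene");dish=lambda x,y:cyl(x,y,.031,.007,.029)
h=cv2.cvtColor(s["image"],cv2.COLOR_RGB2HSV);m=((h[...,2]>165)&(h[...,1]<60)).astype(np.uint8);k=m*0;k[186:211,212:242]=m[186:211,212:242]
print(cv2.boundingRect(k),fit(s,k,dish,G))'
```

```text
time: 7.8
tool_pos: [0.6314, -0.2945, 0.1909]
tcp_rot: [-2.35, 2.084, -0.001]
ft_force: [-0.3, -0.8, 2.1]
opening: 0.0611
finger_force: 15.0
t 7.8 pos [ 0.6314 -0.2945  0.1909] close -173.1 q6 0.32 open 0.0611 ff 15.0 F [-0.3 -0.8  2.1]
 shift [-0.4029, 0.0472, -0.0593] rot [-0.0009, -0.0004, -0.0004]
(212, 186, 27, 22) (array([ 0.56062677, -0.10724977]), 389.0, 416.1748912547482)
```

```bash
python3 -m crank '[[[0,0,-0.06],[0,0,0],1],[[-0.05,0.006,-0.065],[0,0,0],1],[[-0.11,0.013,-0.065],[0,0,0],1],[[-0.17,0.02,-0.065],[0,0,0],1],[[-0.23,0.027,-0.065],[0,0,0],1],[[-0.29,0.034,-0.065],[0,0,0],1],[[-0.35,0.041,-0.065],[0,0,0],1],[[-0.403,0.047,-0.06],[0,0,0],1]]' 15
python3 -c '
from h import *
go(Y,.1985,6.9)'
```

```text
time: 8.85
tool_pos: [0.5357, 0.1021, 0.2507]
tcp_rot: [-2.351, 2.083, -0.001]
ft_force: [0.4, 0.6, -0.4]
opening: 0.061
finger_force: 15.0
t 8.85 pos [0.5357 0.1021 0.2507] close -173.1 q6 -0.36 open 0.061 ff 15.0 F [ 0.4  0.6 -0.4]
 shift [0.0022, -0.0002, 0.0522] rot [-0.0013, 0.0004, 0.0003]
```

```bash
python3 -m crank '[[[0,0,0.0],[0,0,0],1],[[0,0,0.025],[0,0,0],1],[[0,0,0.045],[0,0,0],1],[[0,0,0.052],[0,0,0],1],[[0,0,0.052],[0,0,0],1],[[0,0,0.052],[0,0,0],-1],[[0,0,0.052],[0,0,0],-1],[[0,0,0.052],[0,0,0],-1]]' 15
python3 -c '
from h import *
go(T["beaker"],.26,96.9)'
```

```text
time: 9.85
tool_pos: [0.5365, 0.1, 0.1986]
tcp_rot: [-2.35, 2.084, -0.001]
ft_force: [-0.4, -0.5, 0.3]
opening: 0.0825
finger_force: 0.0
t 9.85 pos [0.5365 0.1    0.1986] close -173.1 q6 -0.36 open 0.0825 ff 0.0 F [-0.4 -0.5  0.3]
 shift [-0.1733, -0.1252, -0.0612] rot [-0.0004, 0.0008, 1.5703]
```

```bash
python3 -m crank '[[[0,0,-0.03],[0,0,0],-1],[[0,0,-0.06],[0,0,0],-1],[[-0.045,-0.032,-0.08],[0,0,0],-1],[[-0.09,-0.065,-0.08],[0,0,0],-1],[[-0.135,-0.098,-0.075],[0,0,0],-1],[[-0.173,-0.125,-0.065],[0,0,0],-1],[[-0.173,-0.125,-0.065],[0,0,0],-1],[[-0.173,-0.125,-0.065],[0,0,0],-1]]' 12
python3 -c '
from h import *
go(T["beaker"],.196)
t=cam("top");s=cam("scene")
cv2.imwrite("pics/b1.png",cv2.cvtColor(np.hstack([cv2.resize(t["image"][130:230,180:310],None,fx=3,fy=4),cv2.resize(s["image"][170:260,190:340],None,fx=2.7,fy=400/90)]),4))'
```

```text
time: 10.85
tool_pos: [0.6394, 0.2865, 0.2628]
tcp_rot: [2.35, -2.083, -0.001]
ft_force: [-0.2, -0.1, -0.3]
opening: 0.087
finger_force: 0.0
t 10.85 pos [0.6394 0.2865 0.2628] close -173.1 q6 -0.53 open 0.087 ff 0.0 F [-0.2 -0.1 -0.3]
 shift [-0.0005, -0.0007, 0.0668] rot [0.0012, -0.0006, 0.0]
```

View pics/b1.png

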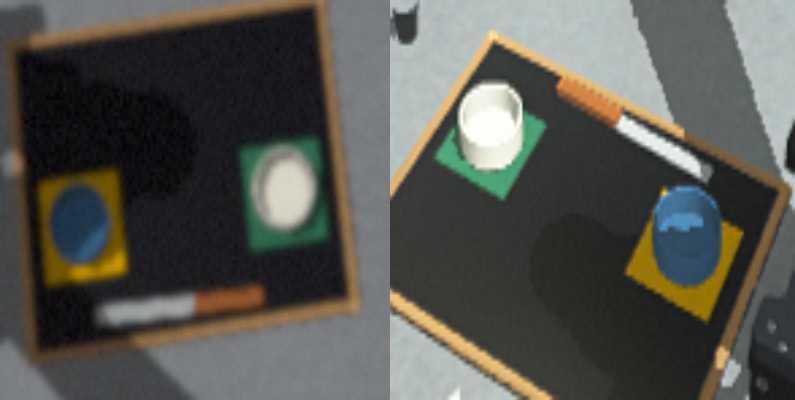

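Both dishes sit on their cards (top px about white (274,177), blue (206,186)). Next, the beaker.

```bash
python3 -m crank '[[[0,-0.0005,0.03],[0,0,0],-1],[[0,-0.0005,0.055],[0,0,0],-1],[[0,-0.0005,0.067],[0,0,0],-1],[[0,-0.0005,0.067],[0,0,0],-1],[[0,-0.0005,0.067],[0,0,0],1],[[0,-0.0005,0.067],[0,0,0],1],[[0,-0.0005,0.067],[0,0,0],1],[[0,-0.0005,0.067],[0,0,0],1]]' 10
python3 -c '
from h import *
go(T["mid"],.27)'
```

```text
time: 11.95
tool_pos: [0.6403, 0.2869, 0.1966]
tcp_rot: [-2.35, 2.084, -0.0]
ft_force: [0.6, 0.5, 0.3]
opening: 0.055
finger_force: 0.0
t 11.95 pos [0.6403 0.2869 0.1966] close -173.1 q6 -0.53 open 0.055 ff 0.0 F [0.6 0.5 0.3]
 shift [0.278, 0.1256, -0.0735] rot [-0.0004, 0.0002, 0.0]
```

```bash
python3 -m crank '[[[0,0,0],[0,0,0],1],[[0,0,0],[0,0,0],1],[[0,0,0],[0,0,0],1],[[0,0,0],[0,0,0],1],[[0,0,0],[0,0,0],1],[[0,0,-0.03],[0,0,0],1],[[0,0,-0.07],[0,0,0],1],[[0,0,-0.07],[0,0,0],1]]' 10
python3 -c '
from h import *
go(T["mid"],.27)'
```

```text
time: 12.95
tool_pos: [0.6413, 0.2874, 0.2706]
tcp_rot: [-2.345, 2.078, -0.004]
ft_force: [-0.4, 0.4, 0.1]
opening: 0.0418
finger_force: 10.0
t 12.95 pos [0.6413 0.2874 0.2706] close -173.1 q6 -0.53 open 0.0418 ff 10.0 F [-0.4  0.4  0.1]
 shift [0.2783, 0.1269, -0.0013] rot [-0.0076, 0.0033, 0.0]
```

```bash
python3 -m crank '[[[0.05,0.0226,0],[0,0,0],1],[[0.1,0.0452,0],[0,0,0],1],[[0.15,0.0678,0],[0,0,0],1],[[0.2,0.0904,0],[0,0,0],1],[[0.25,0.113,0],[0,0,0],1],[[0.278,0.1256,0],[0,0,0],1],[[0.278,0.1256,0],[0,0,0],1],[[0.278,0.1256,0],[0,0,0],1]]' 10
python3 -c '
from h import *
go(T["mid"],.202)'
```

```text
time: 13.95
tool_pos: [0.5491, -0.0039, 0.266]
tcp_rot: [-2.351, 2.084, 0.0]
ft_force: [-0.5, 0.5, -0.6]
opening: 0.042
finger_force: 10.0
t 13.95 pos [ 0.5491 -0.0039  0.266 ] close -173.1 q6 -0.17 open 0.042 ff 10.0 F [-0.5  0.5 -0.6]
 shift [0.0003, 0.0003, 0.064] rot [-0.0, 0.0001, 0.0]
```

```bash
python3 -m crank '[[[0,0,0.03],[0,0,0],1],[[0,0,0.052],[0,0,0],1],[[0,0,0.064],[0,0,0],1],[[0,0,0.064],[0,0,0],1],[[0,0,0.064],[0,0,0],-0.5],[[0,0,0.064],[0,0,0],-0.5],[[0,0,0.064],[0,0,0],-0.5],[[0,0,0.064],[0,0,0],-0.5]]' 10
python3 -c '
from h import *
go((.511,-.361),.28,6.9)'
```

```text
time: 14.95
tool_pos: [0.5489, -0.0043, 0.2026]
tcp_rot: [-2.35, 2.084, -0.0]
ft_force: [-0.1, 0.2, -0.7]
opening: 0.0643
finger_force: 0.0
t 14.95 pos [ 0.5489 -0.0043  0.2026] close -173.1 q6 -0.17 open 0.0643 ff 0.0 F [-0.1  0.2 -0.7]
 shift [0.3496, 0.0802, -0.0775] rot [-0.0006, 0.0001, -0.0005]
```

```bash
python3 -m crank '[[[0,0,-0.06],[0,0,0],-0.5],[[0.04,0.009,-0.085],[0,0,0],-1],[[0.1,0.023,-0.085],[0,0,0],-1],[[0.16,0.037,-0.085],[0,0,0],-1],[[0.22,0.051,-0.085],[0,0,0],-1],[[0.28,0.065,-0.085],[0,0,0],-1],[[0.335,0.0775,-0.085],[0,0,0],-1],[[0.3495,0.080,-0.085],[0,0,0],-1]]' 12
python3 -c '
from h import *
go((.511,-.361),.198)
t=cam("top");s=cam("scene")
cv2.imwrite("pics/i1.png",cv2.cvtColor(np.hstack([cv2.resize(t["image"][140:220,320:400],None,fx=4,fy=4),cv2.resize(s["image"][110:190,130:220],None,fx=4,fy=4)]),4))'
```

```text
time: 15.95
tool_pos: [0.5102, -0.3638, 0.2869]
tcp_rot: [2.346, -2.089, -0.0]
ft_force: [-0.6, 0.6, 0.7]
opening: 0.0871
finger_force: 0.0
t 15.95 pos [ 0.5102 -0.3638  0.2869] close -173.4 q6 0.48 open 0.0871 ff 0.0 F [-0.6  0.6  0.7]
 shift [-0.0027, -0.0011, 0.0889] rot [0.0002, -0.0001, 0.0]
```

View pics/i1.png

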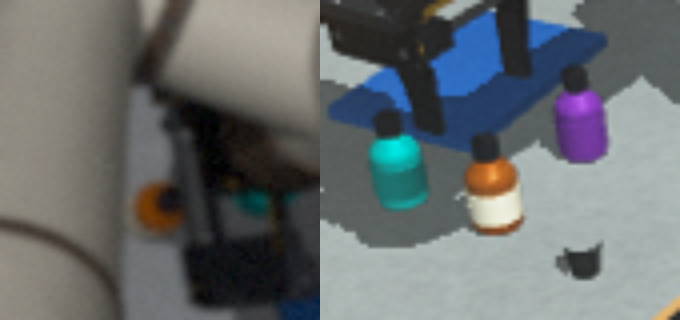

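The amber black-capped bottle stands at scene px (173,158), with the fingers above and clear of it. Descending and closing.

```bash
python3 -m crank '[[[0,0,0],[0,0,0],-1],[[0,0,0.03],[0,0,0],-1],[[0,0,0.06],[0,0,0],-1],[[0,0,0.085],[0,0,0],-1],[[0,0,0.09],[0,0,0],-1],[[0,0,0.09],[0,0,0],-1],[[0,0,0.09],[0,0,0],1],[[0,0,0.09],[0,0,0],1]]' 15
python3 -m crank '[[[0,0,0],[0,0,0],1],[[0,0,0],[0,0,0],1],[[0,0,0],[0,0,0],1],[[0,0,0],[0,0,0],1],[[0,0,0],[0,0,0],1],[[0,0,0],[0,0,0],1],[[0,0,0],[0,0,0],1],[[0,0,0],[0,0,0],1]]' 15
python3 -c '
from h import *
go(T["botT"],.298,96.9)'
```

```text
time: 17.05
tool_pos: [0.5116, -0.3608, 0.1984]
tcp_rot: [-2.35, 2.084, -0.003]
ft_force: [-1.2, -0.3, -0.0]
opening: 0.0744
finger_force: 0.0
time: 18.05
tool_pos: [0.5112, -0.3608, 0.1972]
tcp_rot: [2.351, -2.084, -0.0]
ft_force: [-0.1, -0.4, 1.3]
opening: 0.0394
finger_force: 15.0
t 18.05 pos [ 0.5112 -0.3608  0.1972] close -173.1 q6 0.48 open 0.0394 ff 15.0 F [-0.1 -0.4  1.3]
 shift [-0.2447, -0.161, -0.1008] rot [0.0001, -0.0001, 1.5704]
```

```bash
python3 -m crank '[[[0,0,-0.03],[0,0,0],1],[[0,0,-0.07],[0,0,0],1],[[-0.03,-0.02,-0.1],[0,0,0.18],1],[[-0.07,-0.046,-0.1],[0,0,0.36],1],[[-0.11,-0.072,-0.1],[0,0,0.54],1],[[-0.15,-0.099,-0.1],[0,0,0.72],1],[[-0.19,-0.125,-0.1],[0,0,0.9],1],[[-0.22,-0.145,-0.1],[0,0,1.08],1]]' 15
python3 -c '
from h import *
go(T["botT"],.298,96.9)'
```

```text
time: 19.05
tool_pos: [0.6295, -0.123, 0.2969]
tcp_rot: [0.937, -2.998, -0.001]
ft_force: [-0.8, -0.7, -0.0]
opening: 0.0392
finger_force: 15.0
t 19.05 pos [ 0.6295 -0.123   0.2969] close 124.7 q6 -1.02 open 0.0392 ff 15.0 F [-0.8 -0.7 -0. ]
 shift [-0.024, 0.013, -0.0011] rot [0.0005, -0.0002, 0.4855]
```

```bash
python3 -m crank '[[[-0.012,0.006,0],[0,0,0.17],1],[[-0.024,0.013,0],[0,0,0.34],1],[[-0.024,0.013,0],[0,0,0.486],1],[[-0.024,0.013,0],[0,0,0.486],1],[[-0.024,0.013,0],[0,0,0.486],1],[[-0.024,0.013,0],[0,0,0.486],1],[[-0.024,0.013,0],[0,0,0.486],1],[[-0.024,0.013,0],[0,0,0.486],1]]' 15
python3 -c '
from h import *
go(T["botT"],.2035,96.9)
s=cam("scene")
h=cv2.cvtColor(s["image"],cv2.COLOR_RGB2HSV)
cv2.imwrite("pics/i2.png",cv2.cvtColor(cv2.resize(s["image"][120:260,160:320],None,fx=4,fy=4),4))'
```

```text
time: 20.05
tool_pos: [0.6411, -0.1007, 0.2973]
tcp_rot: [-0.196, 3.135, -0.0]
ft_force: [0.4, -0.1, -1.0]
opening: 0.0393
finger_force: 15.0
t 20.05 pos [ 0.6411 -0.1007  0.2973] close 97.2 q6 -1.54 open 0.0393 ff 15.0 F [ 0.4 -0.1 -1. ]
 shift [-0.001, 0.002, 0.0938] rot [-0.0, 0.0001, 0.0045]
```

View pics/i2.png

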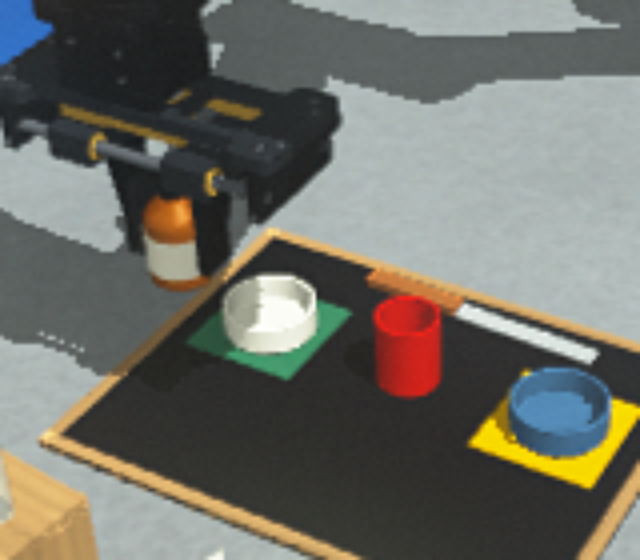

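The bottle hangs upright in the grip, and the beaker stands in line between the dishes. Lowering the bottle and opening partway.

```bash
python3 -m crank '[[[-0.0005,0.001,0.03],[0,0,0.003],1],[[-0.0005,0.001,0.06],[0,0,0.003],1],[[-0.0005,0.001,0.085],[0,0,0.003],1],[[-0.0005,0.001,0.0948],[0,0,0.003],1],[[-0.0005,0.001,0.0948],[0,0,0.003],1],[[-0.0005,0.001,0.0948],[0,0,0.003],1],[[-0.0005,0.001,0.0948],[0,0,0.003],-0.5],[[-0.0005,0.001,0.0948],[0,0,0.003],-0.5]]' 15
python3 -m crank '[[[0,0,0],[0,0,0],-0.5],[[0,0,0],[0,0,0],-0.5],[[0,0,-0.02],[0,0,0],-0.5],[[0,0,-0.05],[0,0,0],-0.5],[[0,0,-0.1],[0,0,0],-0.5],[[0,0,-0.11],[0,0,0],-0.5],[[0,0,-0.11],[0,0,0],-1],[[0,0,-0.11],[0,0,0],-1]]' 15
python3 -c '
from h import *
go(T["potato"],.29,74.5)'
```

```text
time: 21.1
tool_pos: [0.6417, -0.0996, 0.2031]
tcp_rot: [-0.191, 3.135, -0.0]
ft_force: [-0.1, 0.1, -0.7]
opening: 0.0522
finger_force: 0.0
time: 22.1
tool_pos: [0.641, -0.0995, 0.3107]
tcp_rot: [0.19, -3.133, -0.001]
ft_force: [0.2, -0.1, -0.2]
opening: 0.0777
finger_force: 0.0
t 22.1 pos [ 0.641  -0.0995  0.3107] close 97.0 q6 -1.54 open 0.0777 ff 0.0 F [ 0.2 -0.1 -0.2]
 shift [0.1766, 0.4054, 0.0215] rot [-0.0, -0.0032, 0.392]
```

```bash
python3 -m crank '[[[0.022,0.05,0],[0,0,0.05],-1],[[0.044,0.101,0],[0,0,0.1],-1],[[0.066,0.152,0],[0,0,0.15],-1],[[0.088,0.203,0],[0,0,0.2],-1],[[0.11,0.254,0],[0,0,0.25],-1],[[0.132,0.305,0.005],[0,0,0.3],-1],[[0.155,0.356,0.01],[0,0,0.35],-1],[[0.1765,0.405,0.02],[0,0,0.392],-1]]' 15
python3 -m crank '[[[0,0,0],[0,0,0],-1],[[0,0,0],[0,0,0],-1],[[0,0,0],[0,0,0],-1],[[0,0,0],[0,0,0],-1],[[0,0,0],[0,0,0],-1],[[0,0,0],[0,0,0],-1],[[0,0,0],[0,0,0],-1],[[0,0,0],[0,0,0],-1]]' 15
python3 -c '
from h import *
go(T["potato"],.2035,74.5)
t=cam("top");s=cam("scene")
m,st,c=mask(t,(15,12,100),(45,110,255),(255,155,300,200));print(st,fit(t,m,lambda x,y:cyl(x,y,.031,.007,.029),G))
cv2.imwrite("pics/p1.png",cv2.cvtColor(np.hstack([cv2.resize(t["image"][120:230,180:310],None,fx=3,fy=3.6),cv2.resize(s["image"][150:270,190:320],None,fx=3,fy=3.3)]),4))'
```

```text
time: 23.1
tool_pos: [0.4158, 0.2823, 0.2913]
tcp_rot: [-0.425, -3.112, 0.002]
ft_force: [1.4, 0.7, 0.5]
opening: 0.0867
finger_force: 0.0
time: 24.1
tool_pos: [0.4171, 0.281, 0.2925]
tcp_rot: [0.423, 3.113, 0.0]
ft_force: [-0.1, 0.4, -0.1]
opening: 0.0873
finger_force: 0.0
t 24.1 pos [0.4171 0.281  0.2925] close 74.5 q6 -2.76 open 0.0873 ff 0.0 F [-0.1  0.4 -0.1]
 shift [0.0007, 0.0003, 0.089] rot [0.0001, 0.0, 0.0003]
[265 168  20  19 299] (array([ 0.56075218, -0.10828919]), 310.0, 342.9169336890336)
```

View pics/p1.png

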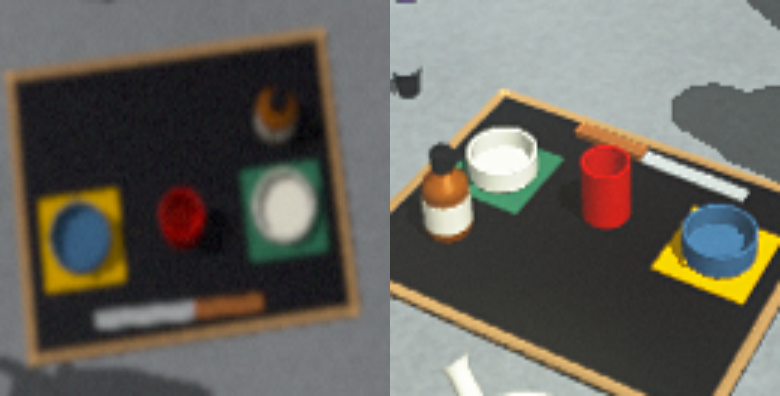

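All is standing upright: dishes on cards, beaker between them, bottle behind the white dish. Gripping the potato.

```bash
python3 -m crank '[[[0.0007,0,0.03],[0,0,0],-1],[[0.0007,0,0.06],[0,0,0],-1],[[0.0007,0,0.082],[0,0,0],-1],[[0.0007,0,0.089],[0,0,0],-1],[[0.0007,0,0.089],[0,0,0],-1],[[0.0007,0,0.089],[0,0,0],1],[[0.0007,0,0.089],[0,0,0],1],[[0.0007,0,0.089],[0,0,0],1]]' 10
python3 -m crank '[[[0,0,0],[0,0,0],1],[[0,0,0],[0,0,0],1],[[0,0,0],[0,0,0],1],[[0,0,0],[0,0,0],1],[[0,0,0],[0,0,0],1],[[0,0,0],[0,0,0],1],[[0,0,0],[0,0,0],1],[[0,0,0],[0,0,0],1]]' 10
python3 -c '
from h import *
go((.5609,-.1080),.30,96.9)
s=cam("scene")
cv2.imwrite("pics/p2.png",cv2.cvtColor(cv2.resize(s["image"][190:260,340:440],None,fx=5,fy=5),4))'
```

```text
time: 25.2
tool_pos: [0.4165, 0.2813, 0.204]
tcp_rot: [0.423, 3.112, 0.002]
ft_force: [0.4, -0.2, 0.5]
opening: 0.0647
finger_force: 0.0
time: 26.2
tool_pos: [0.4164, 0.2812, 0.2034]
tcp_rot: [-0.423, -3.113, 0.0]
ft_force: [-0.2, -0.0, -0.5]
opening: 0.0243
finger_force: 10.0
t 26.2 pos [0.4164 0.2812 0.2034] close 74.5 q6 -2.76 open 0.0243 ff 10.0 F [-0.2 -0.  -0.5]
 shift [-0.2432, -0.3365, -0.0966] rot [-0.0, -0.0, -0.3907]
```

View pics/p2.png

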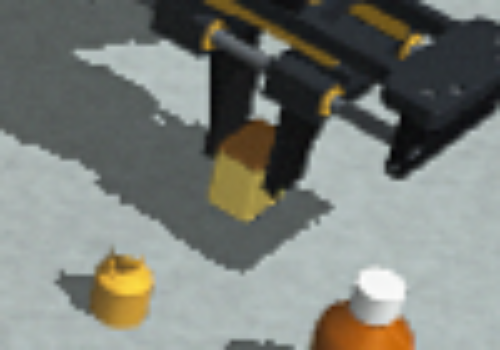

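The potato is gripped squarely across its 24 mm width. Carrying it to the white dish.

```bash
python3 -m crank '[[[0,0,-0.05],[0,0,0],1],[[0,0,-0.0965],[0,0,0],1],[[-0.04,-0.055,-0.0965],[0,0,-0.065],1],[[-0.075,-0.104,-0.0965],[0,0,-0.13],1],[[-0.11,-0.152,-0.0965],[0,0,-0.195],1],[[-0.145,-0.201,-0.0965],[0,0,-0.26],1],[[-0.18,-0.249,-0.0965],[0,0,-0.325],1],[[-0.213,-0.295,-0.0965],[0,0,-0.39],1]]' 10
python3 -c '
from h import *
go((.5609,-.1080),.30,96.9)'
```

```text
time: 27.25
tool_pos: [0.5433, -0.0619, 0.3]
tcp_rot: [-0.191, 3.136, 0.0]
ft_force: [0.6, 1.0, -0.1]
opening: 0.0241
finger_force: 10.0
t 27.25 pos [ 0.5433 -0.0619  0.3   ] close 97.0 q6 -1.63 open 0.0241 ff 10.0 F [ 0.6  1.  -0.1]
 shift [-0.0119, -0.0479, -0.0] rot [0.0, 0.0002, 0.0013]
```

```bash
python3 -m crank '[[[-0.006,-0.025,0],[0,0,0],1],[[-0.012,-0.049,0],[0,0,0],1],[[-0.012,-0.049,0],[0,0,0],1],[[-0.012,-0.049,0],[0,0,0],1],[[-0.012,-0.049,0],[0,0,0],1],[[-0.012,-0.049,0],[0,0,0],1],[[-0.012,-0.049,0],[0,0,0],1],[[-0.012,-0.049,0],[0,0,0],1]]' 10
python3 -c '
from h import *
go((.5609,-.1080),.2145,96.9)'
```

```text
time: 28.25
tool_pos: [0.5607, -0.1069, 0.3]
tcp_rot: [-0.189, 3.136, 0.0]
ft_force: [-0.2, -0.1, 0.6]
opening: 0.0242
finger_force: 10.0
t 28.25 pos [ 0.5607 -0.1069  0.3   ] close 96.9 q6 -1.55 open 0.0242 ff 10.0 F [-0.2 -0.1  0.6]
 shift [-0.0001, -0.0011, 0.0855] rot [0.0, 0.0001, -0.0002]
```

```bash
python3 -m crank '[[[0,-0.001,0.03],[0,0,0],1],[[0,-0.001,0.06],[0,0,0],1],[[0,-0.001,0.078],[0,0,0],1],[[0,-0.001,0.0855],[0,0,0],1],[[0,-0.001,0.0855],[0,0,0],1],[[0,-0.001,0.0855],[0,0,0],1],[[0,-0.001,0.0855],[0,0,0],-0.3],[[0,-0.001,0.0855],[0,0,0],-0.3]]' 10
python3 -m crank '[[[0,0,0],[0,0,0],-0.3],[[0,0,0],[0,0,0],-0.3],[[0,0,-0.04],[0,0,0],-0.3],[[0,0,-0.1],[0,0,0],-0.3],[[0,0,-0.13],[0,0,0],-1],[[0.04,0,-0.15],[0,0,0],-1],[[0.1,0,-0.15],[0,0,0],-1],[[0.15,0,-0.15],[0,0,0],-1]]' 10
python3 -m crank '[[[0.05,-0.05,0],[0,0,0],-1],[[0.05,-0.1,0],[0,0,0],-1],[[0.05,-0.15,0],[0,0,0],-1],[[0.05,-0.2,0],[0,0,0],-1],[[0.05,-0.25,0],[0,0,0],-1],[[0.05,-0.25,0],[0,0,0],-1],[[0.05,-0.25,0],[0,0,0],-1],[[0.05,-0.25,0],[0,0,0],-1]]' 10
python3 - <<'E'
from h import *
t=cam("top");s=cam("scene");np.save("t1.npy",t["image"]);np.save("s1.npy",s["image"])
cv2.imwrite("pics/f1.png",cv2.cvtColor(np.hstack([cv2.resize(t["image"][120:230,180:310],None,fx=3,fy=3.6),cv2.resize(s["image"][150:270,190:320],None,fx=3,fy=3.3)]),4))
def r(n,d,lo,hi,sh,roi,x0):
    m,st,c=mask(d,lo,hi,roi);x,a,b=fit(d,m,sh,x0);u=x-G;ey=np.array([-ex[1],ex[0]]);print(n,st.tolist(),x.round(4),int(a),int(b),"card frame",(u@ex).round(4),(u@ey).round(4))
bk=lambda x,y:cyl(x,y,.021,.005,.055)
r("beaker",t,(0,120,30),(180,255,255),bk,(225,165,255,195),(.55,0));r("beaker",s,(0,120,30),(8,255,255),bk,(240,185,275,225),(.55,0))
d=lambda x,y:cyl(x,y,.031,.007,.029)
r("blue",t,(95,80,20),(115,255,255),d,(190,170,225,200),Y);r("blue",s,(95,80,20),(115,255,255),d,(280,200,320,240),Y)
h=cv2.cvtColor(s["image"],cv2.COLOR_RGB2HSV);m=((h[...,2]>60)&((h[...,1]>60)&(h[...,0]<25)|(h[...,2]>150))).astype(np.uint8)
k=m*0;k[209:226,198:219]=m[209:226,198:219];print("bot",cv2.boundingRect(k));x,a,b=fit(s,k,lambda x,y:cyl(x,y,.02,.005,.035),(.64,-.1));u=x-G;print(x,a,b,u@ex,u@np.array([-ex[1],ex[0]]))
E
```

```text
time: 29.25
tool_pos: [0.5609, -0.1081, 0.2149]
tcp_rot: [-0.188, 3.135, -0.0]
ft_force: [-1.0, -0.8, -1.0]
opening: 0.0364
finger_force: 0.0
time: 30.25
tool_pos: [0.4098, -0.1263, 0.3645]
tcp_rot: [-0.188, 3.136, 0.0]
ft_force: [-0.1, -0.2, -0.1]
opening: 0.0846
finger_force: 0.0
time: 31.25
tool_pos: [0.392, -0.3793, 0.3646]
tcp_rot: [0.19, -3.136, -0.0]
ft_force: [0.4, 1.2, -1.2]
opening: 0.0873
finger_force: 0.0
beaker [231, 171, 18, 19, 255] [ 0.5496 -0.0023] 261 195 card frame 0.001 0.1066
beaker [253, 194, 18, 26, 403] [ 0.5494 -0.0028] 420 393 card frame 0.0007 0.1061
blue [198, 177, 18, 18, 251] [0.5355 0.0994] 260 351 card frame -0.0009 0.2093
blue [287, 212, 26, 22, 460] [0.5345 0.1001] 478 510 card frame -0.0017 0.2101
bot (200, 209, 18, 15)
[ 0.64447986 -0.09698192] 229.0 278.70589582435787 0.08383731178657558 0.0012910140508900739
```

View pics/f1.png

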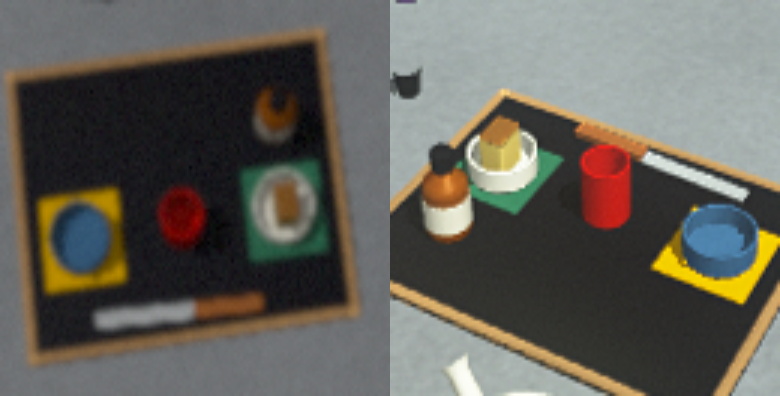

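The potato stands skin up in the white dish (top px about (276,176)). The dishes, beaker and bottle measure within about 2–3 mm of target, and the robot is clear of everything.

```bash
python3 -c '
from rig import robot
print(robot.close_job())'
```

```text
the job is handed in; nothing more can be done
None
```

The starch test is set out as asked and handed in after about 31 s of robot time, with dishes and beaker about 2 mm off target by camera and the bottle's gap about 3 cm; the hand-in gave no verdict.

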